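# Stack a fork seal kit on the assembly spindle

### The job

Lay out the fork seal kit on the spindle with the yellow foot: slip over its post, from the bottom up, the black dust seal, the green oil seal, the grey steel spacer and last the brass bushing, each lying flat on the one below and the first on the foot. The old brown seal is scrap: leave it where it lies, and do not knock over the amber oil bottle.

Things in the scene. Friction and masses are not known exactly. Their poses are not given: they have to be found in the camera images.
- dust_seal: black rubber dust seal: ring lying flat on the bench, outer diameter 60 mm, hole 40 mm, 14 mm tall; origin at the centre of its underside, z up its axis; 35 to 85 g, rigid, the same either way up
- oil_seal: green oil seal: ring lying flat on the bench, outer diameter 56 mm, hole 40 mm, 12 mm tall; origin at the centre of its underside, z up its axis; 35 to 85 g, rigid, the same either way up
- spacer: grey steel spacer: ring lying flat on the bench, outer diameter 56 mm, hole 40 mm, 10 mm tall; origin at the centre of its underside, z up its axis; 35 to 85 g, rigid, the same either way up
- bushing: brass slide bushing: thin-walled ring lying flat on the bench, outer diameter 48 mm, hole 40 mm, 16 mm tall; origin at the centre of its underside, z up its axis; 35 to 85 g, rigid, the same either way up
- worn_seal: old brown oil seal, scrap, to be left alone: ring lying flat on the bench, outer diameter 56 mm, hole 40 mm, 12 mm tall; origin at the centre of its underside, z up its axis; 35 to 85 g, rigid, the same either way up
- spindle_yellow: the spindle to load: yellow disc foot 100 mm across and 10 mm thick, with an upright bare aluminium post in its middle, 30 mm in diameter, straight to 62 mm above the bench, then coned to 16 mm diameter at its tip 70 mm above the bench; fixed to the bench; origin at the centre of the foot's underside on the post's axis, z up
- spindle_red: another spindle, not used in this job: red disc foot 100 mm across and 10 mm thick, with an upright bare aluminium post in its middle, 30 mm in diameter, straight to 62 mm above the bench, then coned to 16 mm diameter at its tip 70 mm above the bench; fixed to the bench; origin at the centre of the foot's underside on the post's axis, z up
- oil_bottle: amber oil bottle, 60 mm in diameter, 160 mm tall, standing near the far edge of the work area, black cap; origin at the centre of its underside, z up
Mind the look-alikes: they are no part of the job. What is shaped like the bushing but blue or purple is not meant.

How it is judged:
By the outcome, as a careful person would: the job done as asked, in the order asked, and still so for the second after the job is handed in, with the robot touching nothing.
It also fails if it takes over 96 s, if anything falls off the work surface, if the arm or the gripper's body presses on something with over 40 N, if the wrist force passes 120 N, or if a joint passes its speed limit or range.

### The arm

A 6-joint arm with a two-finger parallel gripper is mounted at the origin on the work surface. World frame = base frame: x ahead of the robot, y to its left, z up, the work surface at z = 0. Lengths are in m, angles in rad, forces in N, time in s.
With the tool pointing down it reaches from about 0.25 to 0.725 m from the base axis. Payload 9.7 kg.
Tool frame: the origin (TCP) lies at the very end of the fingers, on their centre line; the grasp point (between the pads) lies 19 mm behind it (ctrl.grip_point_offset is the distance from the TCP to the grasp point, in m); z points along the fingers, y is the line along which they close (so a half turn about z gives the same grasp; the last joint's range is limited). The gripper opens to 85 mm and grips with 20 to 120 N. Pads are 22 mm wide; open, the fingers measure 114 mm over their backs; the gripper's body (76 mm by 85 mm) begins 54 mm behind the grasp point. The pads swing forward as they close: fully open they stand 13 mm farther back than shut.
Start: joints at [-1.236, 0.087, 0.176, 1.66, 0, 1.571], TCP at [0.181, -0.519, 0.231] pointing down, gripper open.
Joint ranges: [-3.13, 3.13], [-0.85, 1.81], [-1.15, 1.24], [-2.2, 2.28], [-1.44, 1.52], [-3.14, 3.14]. Speed limits (rad/s): [2.22, 2.22, 2.57, 3.14, 3.14, 3.14].

### API

Orientations are given as [roll, pitch, yaw] about the fixed x, y, z axes, in that order (R = Rz(yaw) Ry(pitch) Rx(roll)).
In Python, from rig import ctrl gives the robot as it stands.
- The arm moves only by the shell command python3 -m crank 'ROWS' [FORCE]. ROWS is JSON, a list of rows, each an object of numbers: "dx", "dy", "dz": the shift along the world's x, y, z in mm; "yaw": the turn about the world's z in rad; "claw": the opening, from 0 (shut) to 1 (fully open). A call has exactly 8 rows; each row is the pose to reach, as a shift and turn from the pose commanded when the call began; what a row does not reach only later rows make up. A row lasts 1/12 s, in which the tool goes at most 41.7 mm and 7.16 degrees, less where a joint would pass 70% of its speed; a pose out of reach is approached as far as the arm can. A call with a gripper value outside its range is refused whole. The fingers move at their own pace and stop on an object; FORCE is the grip in N (left out, the last holds). Time passes only in rows, so rows that repeat a pose let the fingers close, or fill a call up. It gives the time, the measured TCP pose, the force, the opening and the grip force at its end, in the units of the state.
- ctrl.sense(): the state, without advancing time (a new reading comes with each control period).
- ctrl.grab_frame(name): name is "scene" or "top" or "wrist"; returns (picture, depth): 480x640x3 uint8, red, green, blue; 480x640 float32, m along the optical axis (not along the pixel's ray), 0 where there is no reading.
- ctrl.camera_model(name): a dict with "intrinsics" (3x3 intrinsics, pixels), "R" (3x3) and "t" (3): a world point X has camera coordinates R X + t; the wrist camera has in their place "tool_from_camera" (4x4, takes a point from camera to tool coordinates, whose origin is the TCP and whose axes are the flange's). Camera axes: x right, y down, z forward; pixel columns grow to the right and rows downward; lengths in m; the calibration is good to about 2 mm. A picture is of the moment at which its call begins: read the wrist's pose just before it. camera_model takes no time and is no camera call.
- ctrl.job_done(): hands the job in; it is judged then, once.
Trained networks look in the newest picture that a camera, given by its name, has taken for a name from the list of things; names that differ only in an ending like _2 or _b are one class to them, and where a whole thing is asked for, a point or a joint stands for the part that bears it (a point fixed in the world has none). Each returns a list of dicts, best first, with "score" (0 to 1); they miss things now and then, are a little off and sometimes report something else, mostly with a low value. They report only what shows in the picture. A call takes as long as a camera call. They do not tell look-alikes from the thing itself.
- ctrl.search_frame(name, camera): "centre" ([x, y, z] in m, in world coordinates, good to about 4 mm: the middle of the surface that is visible of it).
- ctrl.regions_of(name, camera): "region" (480x640 bool, what is visible of it).
The state is a dict: "clock": time; "q": joint angles; "dq": joint speeds; "joint_torque": joint torques, N m; "eef_pos": TCP position; "tool_rot": TCP orientation; "force": force on the tool from outside, world axes, zero at the start; "torque": the same for the moment, N m; "opening": opening from 0.0 (shut) to 1.0 (fully open); "grasp_force": force on a finger pad.
Only numpy, scipy, OpenCV 4.12 (cv2) and the standard library are available. Lean on these libraries where they do the work, as an engineer would, in place of code of your own. Each camera call takes 0.05 s, during which the arm holds its last target. There are 200 camera calls.

## Working session

There is one attempt and no reset: what is moved stays moved. The work goes in short steps, Python scripts to look and compute and a shell command to move; the robot and the scene stay as the last step left them, time stands still between calls to the robot, and variables do not carry over. Pictures are saved under pics/ and viewed, at most 14 in all, crops included, and the job is handed in when it is done.

```bash
mkdir -p pics; ls; python3 - <<'E'
from rig import ctrl
import cv2,numpy as np
for n in ("top","scene"):
    p,d=ctrl.grab_frame(n); cv2.imwrite(f"pics/{n}0.png",p[:,:,::-1])
    np.savez(f"{n}0.npz",p=p,d=d)
    print(n,ctrl.camera_model(n)["R"].round(2).tolist(),ctrl.camera_model(n)["t"])
    for k in "dust_seal oil_seal spacer bushing worn_seal spindle_yellow spindle_red oil_bottle".split():
        print(k,[(np.round(r["centre"],3).tolist(),round(r["score"],2)) for r in ctrl.search_frame(k,n)])
s=ctrl.sense();print(s)
E
```

```text
pics
top [[0.0, -1.0, 0.0], [-0.99, -0.0, -0.16], [0.16, -0.0, -0.99]] [0.00988805 0.57050491 1.04301245]
dust_seal []
oil_seal [([0.452, 0.044, 0.013], 0.7)]
spacer [([0.587, 0.149, 0.011], 0.61)]
bushing [([0.37, -0.118, 0.012], 0.61), ([0.376, -0.22, 0.014], 0.5), ([0.362, -0.031, 0.016], 0.48), ([0.47, -0.111, 0.013], 0.44)]
worn_seal [([0.614, -0.146, 0.014], 0.75)]
spindle_yellow [([0.522, 0.294, 0.005], 0.69)]
spindle_red [([0.492, -0.286, 0.012], 0.73), ([0.59, 0.149, 0.01], 0.25)]
oil_bottle [([0.735, -0.258, 0.102], 0.98)]
scene [[-0.39, 0.92, -0.02], [0.57, 0.23, -0.79], [-0.72, -0.32, -0.62]] [ 0.22366719 -0.27489426  1.35918188]
dust_seal [([0.615, 0.015, 0.014], 0.77)]
oil_seal [([0.458, 0.042, 0.011], 0.96), ([0.536, 0.302, 0.011], 0.22)]
spacer [([0.591, 0.15, 0.009], 0.93)]
bushing [([0.476, -0.111, 0.01], 0.88), ([0.375, -0.116, 0.009], 0.85), ([0.373, -0.218, 0.009], 0.83), ([0.37, -0.026, 0.008], 0.79)]
worn_seal [([0.622, -0.142, 0.01], 0.77), ([0.513, -0.284, 0.012], 0.59)]
spindle_yellow []
spindle_red [([0.511, -0.281, 0.01], 0.95)]
oil_bottle [([0.76, -0.249, 0.085], 0.71)]
{'clock': 0.9, 'q': array([-1.23600349e+00,  8.68891157e-02,  1.75869815e-01,  1.65979566e+00,
        5.84427967e-06,  1.57082768e+00]), 'dq': array([-0.00115501,  0.00121349, -0.00133709,  0.00074118,  0.0017626 ,
       -0.00046881]), 'joint_torque': array([-2.43815441e-03, -5.20092273e+01,  4.64858437e+01,  1.33936941e-03,
       -1.31111615e-04, -2.94446366e-06]), 'eef_pos': array([ 0.18071299, -0.51945103,  0.23127466]), 'tool_rot': array([-3.14157402e+00, -5.84369537e-06,  3.34761474e-01]), 'force': array([-0.18832121,  0.75513453,  0.14796526]), 'torque': array([ 0.02448059, -0.02230597,  0.01760494]), 'grasp_force': 0.0, 'opening': 1.0009610577756551}
```

View pics/top0.png

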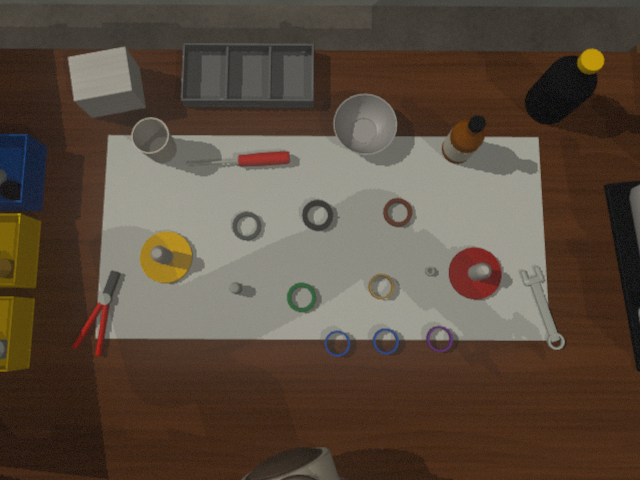

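```bash
cat > h.py <<'E'
from rig import ctrl
import cv2,numpy as np
def pts(d,n):
    m=ctrl.camera_model(n);K=m["intrinsics"];v,u=np.mgrid[:480,:640]
    c=np.stack([(u-K[0,2])/K[0,0]*d,(v-K[1,2])/K[1,1]*d,d],-1)
    return (c-m["t"])@m["R"]
def circ(xy):
    A=np.c_[2*xy,np.ones(len(xy))];s=np.linalg.lstsq(A,(xy**2).sum(1),rcond=None)[0]
    return s[:2],np.sqrt(s[2]+s[0]**2+s[1]**2)
E
python3 - <<'E'
from h import *
z=np.load("top0.npz");X=pts(z["d"],"top");p=z["p"]
print("bench z",np.median(X[200:300,250:400,2]))
g={"dust":(.615,.015,.014),"oil":(.455,.043,.012),"spacer":(.589,.149,.010),"b1":(.475,-.111,.016),"b2":(.373,-.118,.016),"b3":(.374,-.219,.016),"b4":(.366,-.029,.016),"worn":(.618,-.144,.012),"yfoot":(.522,.294,.010),"ypost":(.522,.294,.07),"bottle":(.75,-.255,.16)}
for k,(x,y,h) in g.items():
    r=.06 if "y"==k[0] else .04
    m=(np.hypot(X[...,0]-x,X[...,1]-y)<r)&(abs(X[...,2]-h)<(.004 if h<.05 else .012))&(z["d"]>0)
    if m.sum()<20: print(k,m.sum());continue
    q=X[m][:,:2].astype(np.float32)
    c,rad=cv2.minEnclosingCircle(q); m1=np.median(X[m][:,2])
    v,u=np.where(m)
    print(k,m.sum(),"mec",np.round(c,4),round(rad,4),"mean",q.mean(0).round(4),"box",((q.max(0)+q.min(0))/2).round(4),"z",m1.round(4),"px",u.mean().round(),v.mean().round(),p[m].mean(0).round())
E
```

```text
bench z 0.002354936028549485
dust 395 mec [0.6089 0.0099] 0.0303 mean [0.6076 0.0096] box [0.6089 0.0097] z 0.0151 px 318.0 215.0 [66. 65. 61.]
oil 306 mec [0.4565 0.0379] 0.0343 mean [0.4499 0.0399] box [0.4541 0.0385] z 0.0129 px 301.0 297.0 [61. 98. 66.]
spacer 330 mec [0.5902 0.1485] 0.0377 mean [0.5873 0.1488] box [0.5891 0.1476] z 0.0105 px 246.0 225.0 [91. 91. 86.]
b1 154 mec [ 0.4712 -0.1117] 0.024 mean [ 0.4716 -0.1113] box [ 0.4711 -0.1119] z 0.017 px 381.0 285.0 [126. 106.  70.]
b2 147 mec [ 0.3691 -0.1189] 0.0241 mean [ 0.3675 -0.1192] box [ 0.3689 -0.119 ] z 0.0171 px 386.0 341.0 [ 60.  75. 115.]
b3 163 mec [ 0.3737 -0.219 ] 0.024 mean [ 0.3737 -0.219 ] box [ 0.3729 -0.2192] z 0.0169 px 440.0 338.0 [90. 60. 99.]
b4 152 mec [ 0.3647 -0.0285] 0.0239 mean [ 0.3641 -0.0288] box [ 0.3648 -0.0284] z 0.017 px 338.0 343.0 [ 61.  75. 115.]
worn 296 mec [ 0.6129 -0.1482] 0.0311 mean [ 0.6151 -0.1461] box [ 0.6125 -0.1465] z 0.0131 px 398.0 211.0 [93. 66. 54.]
yfoot 1640 mec [0.5212 0.2938] 0.0587 mean [0.5242 0.2981] box [0.5203 0.2926] z 0.0111 px 167.0 257.0 [157. 125.  39.]
ypost 213 mec [0.5259 0.2998] 0.0151 mean [0.5255 0.2984] box [0.5264 0.2997] z 0.0681 px 159.0 253.0 [114. 109.  97.]
bottle 235 mec [ 0.7431 -0.2646] 0.0143 mean [ 0.7415 -0.2639] box [ 0.7428 -0.2645] z 0.1613 px 477.0 123.0 [29. 26. 25.]
```

Top view: the black seal is at px (318,215), green at (301,297), the grey spacer at (246,225) and the brass ring at (380,287).

Things that could be mistaken for them:
- **Bushing:** blue rings at (338,343) and (386,341), purple at (440,338).
- **Oil seal:** brown scrap ring at (398,211).
- **Yellow spindle (167,257):** red spindle at (475,273).

I'll check the choices in one crop.

```bash
python3 - <<'E'
from h import *
z=np.load("top0.npz");p=z["p"]
c=p[180:365,130:450,::-1];c=np.clip(c*1.5,0,255).astype(np.uint8)
cv2.imwrite("pics/crop.png",cv2.resize(c,None,fx=2.5,fy=2.5,interpolation=3))
X=pts(z["d"],"top")
h=cv2.cvtColor(p,cv2.COLOR_RGB2HSV)
m=(h[...,0]>18)&(h[...,0]<32)&(h[...,1]>150);m[:,:130]=0;m[:,200:]=0
q=X[m&(abs(X[...,2]-.011)<.003)][:,:2].astype(np.float32);print("foot",cv2.minEnclosingCircle(q),q.min(0),q.max(0))
m=ctrl.camera_model("wrist");print(m)
E
```

```text
foot ((0.525535523891449, 0.30043256282806396), 0.04974746331572533) [0.47630918 0.2510532 ] [0.5732235  0.34998426]
{'intrinsics': array([[350.34274716,   0.        , 311.80515776],
       [  0.        , 350.34274716, 238.69910136],
       [  0.        ,   0.        ,   1.        ]]), 'tool_from_camera': array([[-1.55059848e-04, -9.46276351e-01, -3.23359001e-01,
         8.37916888e-02],
       [ 9.99999868e-01, -3.05009613e-04,  4.13050373e-04,
        -2.54374540e-04],
       [-4.89487403e-04, -3.23358895e-01,  9.46276273e-01,
        -1.42762294e-01],
       [ 0.00000000e+00,  0.00000000e+00,  0.00000000e+00,
         1.00000000e+00]])}
```

View pics/crop.png

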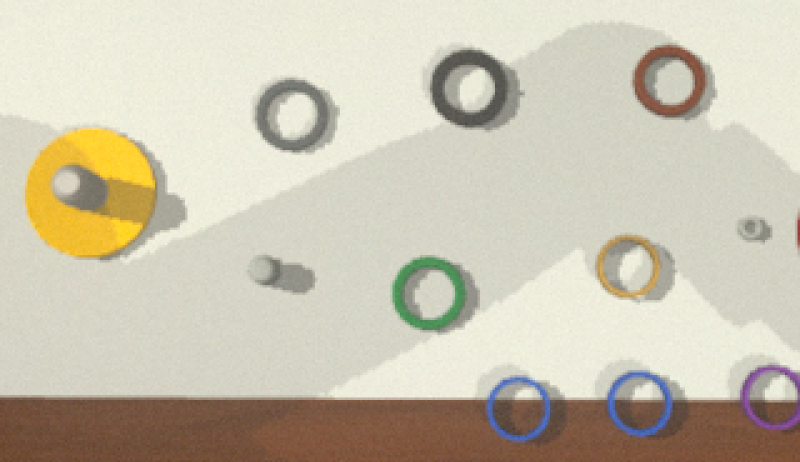

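```bash
python3 -m crank '[{"dx":420,"dy":520,"dz":0,"yaw":-0.335,"claw":1},{"dx":420,"dy":520,"dz":0,"yaw":-0.335,"claw":1},{"dx":420,"dy":520,"dz":0,"yaw":-0.335,"claw":1},{"dx":420,"dy":520,"dz":0,"yaw":-0.335,"claw":1},{"dx":420,"dy":520,"dz":0,"yaw":-0.335,"claw":1},{"dx":420,"dy":520,"dz":0,"yaw":-0.335,"claw":1},{"dx":420,"dy":520,"dz":0,"yaw":-0.335,"claw":1},{"dx":420,"dy":520,"dz":0,"yaw":-0.335,"claw":1}]' 40
```

```text
clock: 1.57
eef_pos: [0.3881, -0.2621, 0.2316]
tool_rot: [3.141, -0.001, -0.0]
force: [1.2, -1.1, 0.1]
opening: 0.997
grasp_force: 0.0
```

The crop confirms it: black ring at crop (468,88), green (428,293), grey (292,115), brass (627,266), with a yellow foot at (90,192). There's also a small standing bolt at (265,270).

```bash
python3 -m crank '[{"dx":220,"dy":272,"dz":-60,"claw":1},{"dx":220,"dy":272,"dz":-60,"claw":1},{"dx":220,"dy":272,"dz":-60,"claw":1},{"dx":220,"dy":272,"dz":-60,"claw":1},{"dx":220,"dy":272,"dz":-100,"claw":1},{"dx":220,"dy":272,"dz":-100,"claw":1},{"dx":220,"dy":272,"dz":-100,"claw":1},{"dx":220,"dy":272,"dz":-100,"claw":1}]' 40
python3 -m crank '[{"dz":-40,"claw":1},{"dz":-40,"claw":1},{"dz":-40,"claw":1},{"dz":-40,"claw":1},{"dz":-40,"claw":1},{"dz":-40,"claw":1},{"dz":-40,"claw":1},{"dz":-40,"claw":1}]'
cat >> h.py <<'E'
from scipy.spatial.transform import Rotation as Ro
def wpts(fn=None):
    s=ctrl.sense();p,d=ctrl.grab_frame("wrist");m=ctrl.camera_model("wrist");K=m["intrinsics"];v,u=np.mgrid[:480,:640]
    c=np.stack([(u-K[0,2])/K[0,0]*d,(v-K[1,2])/K[1,1]*d,d],-1);T=m["tool_from_camera"]
    t=c@T[:3,:3].T+T[:3,3]; X=t@Ro.from_euler("xyz",s["tool_rot"]).as_matrix().T+s["eef_pos"]
    if fn: cv2.imwrite("pics/"+fn,p[:,:,::-1])
    return s,p,d,t,X
def ring(X,d,x,y,h,r):
    m=(d>0)&(np.hypot(X[...,0]-x,X[...,1]-y)<r+.012)&(abs(X[...,2]-h)<.003)
    q=X[m][:,:2].astype(np.float32);c,R=cv2.minEnclosingCircle(q)
    return np.round(c,4),round(R,4),((q.max(0)+q.min(0))/2).round(4),m.sum()
E
python3 - <<'E'
from h import *
s,p,d,t,X=wpts("w1.png")
print(s["eef_pos"],s["tool_rot"],ring(X,d,.609,.01,.014,.03))
E
```

```text
validation failed for argument at $[0]...
validation failed for argument at $[0]...
Traceback (most recent call last):
  File "h.py", line 20, in ring
    return np.round(c,4),round(R,4),((q.max(0)+q.min(0))/2).round(4),m.sum()
                                      ~~~~~^^^
ValueError: zero-size array to reduction operation maximum which has no identity
```

View pics/w1.png

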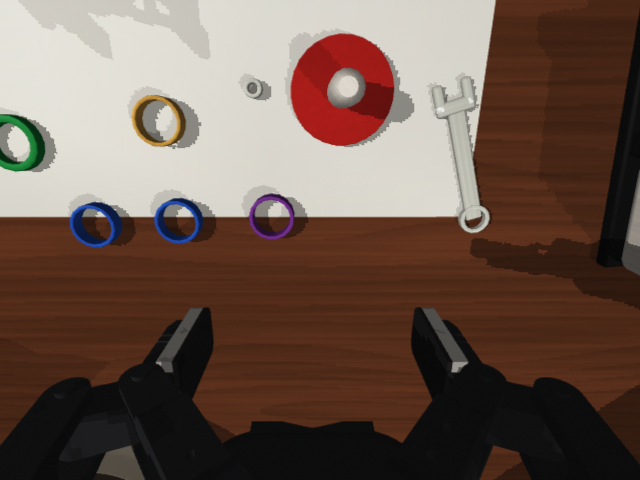

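The wrist view still shows the halfway pose, with the brass ring at (158,120) and the red spindle at (345,88). The move was refused because every row needs all five keys.

```bash
python3 -m crank '[{"dx":220,"dy":272,"dz":-60,"yaw":0,"claw":1},{"dx":220,"dy":272,"dz":-60,"yaw":0,"claw":1},{"dx":220,"dy":272,"dz":-60,"yaw":0,"claw":1},{"dx":220,"dy":272,"dz":-60,"yaw":0,"claw":1},{"dx":220,"dy":272,"dz":-60,"yaw":0,"claw":1},{"dx":220,"dy":272,"dz":-60,"yaw":0,"claw":1},{"dx":220,"dy":272,"dz":-60,"yaw":0,"claw":1},{"dx":220,"dy":272,"dz":-60,"yaw":0,"claw":1}]' 40
python3 -m crank '[{"dx":0,"dy":0,"dz":-80,"yaw":0,"claw":1},{"dx":0,"dy":0,"dz":-80,"yaw":0,"claw":1},{"dx":0,"dy":0,"dz":-80,"yaw":0,"claw":1},{"dx":0,"dy":0,"dz":-80,"yaw":0,"claw":1},{"dx":0,"dy":0,"dz":-80,"yaw":0,"claw":1},{"dx":0,"dy":0,"dz":-80,"yaw":0,"claw":1},{"dx":0,"dy":0,"dz":-80,"yaw":0,"claw":1},{"dx":0,"dy":0,"dz":-80,"yaw":0,"claw":1}]'
python3 - <<'E'
from h import *
s,p,d,t,X=wpts("w2.png")
print(s["eef_pos"],s["tool_rot"],ring(X,d,.609,.01,.014,.03))
f=(d>0)&(abs(t[...,0])<.02)&(abs(t[...,1])<.07)&(t[...,2]>-.04)&(t[...,2]<.012)
print("tip z rel TCP",np.percentile(t[f][:,2],[50,90,99]),t[f][:,1].min(),t[f][:,1].max())
E
```

```text
clock: 2.28
eef_pos: [0.5949, -0.0065, 0.1747]
tool_rot: [3.142, -0.0, 0.0]
force: [0.2, -1.5, 0.3]
opening: 1.007
grasp_force: 0.0
clock: 2.95
eef_pos: [0.5948, -0.0088, 0.0972]
tool_rot: [3.142, -0.003, -0.001]
force: [0.3, 0.0, -0.2]
opening: 1.002
grasp_force: 0.0
[ 0.5947885 -0.0087792  0.0971652] [ 3.14157910e+00 -3.17064819e-03 -7.95573283e-04] (array([0.6084, 0.0114]), 0.03, array([0.6083, 0.0114], dtype=float32), np.int64(3253))
tip z rel TCP [-0.02959018 -0.0186995  -0.01418915] -0.05710324205970668 0.05643644982133032
```

View pics/w2.png

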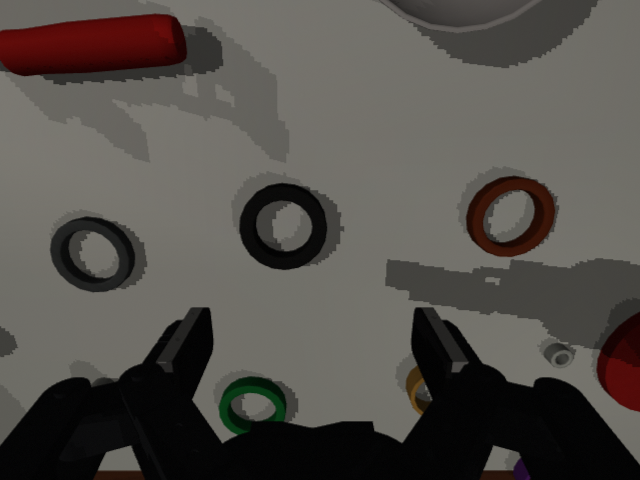

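Dust seal at px (283,226), measured at (0.608, 0.011). The fingers are clear of it. The open tips sit about 13 mm behind the TCP, so I'll measure the tip height at the closed-on-ring opening while aligning.

```bash
python3 -m crank '[{"dx":14,"dy":20,"dz":-10,"yaw":0,"claw":0.68},{"dx":14,"dy":20,"dz":-10,"yaw":0,"claw":0.68},{"dx":14,"dy":20,"dz":-10,"yaw":0,"claw":0.68},{"dx":14,"dy":20,"dz":-10,"yaw":0,"claw":0.68},{"dx":14,"dy":20,"dz":-10,"yaw":0,"claw":0.68},{"dx":14,"dy":20,"dz":-10,"yaw":0,"claw":0.68},{"dx":14,"dy":20,"dz":-10,"yaw":0,"claw":0.68},{"dx":14,"dy":20,"dz":-10,"yaw":0,"claw":0.68}]'
cat >> h.py <<'E'
def tips(t,d):
    f=(d>0)&(abs(t[...,0])<.02)&(abs(t[...,1])<.07)&(t[...,2]>-.04)&(t[...,2]<.012)
    q=t[f];return "tips",[np.percentile(q[a,2],[90,99]).round(4) for a in (q[:,1]>0,q[:,1]<0)],"gap",q[q[:,1]>0,1].min().round(4),q[q[:,1]<0,1].max().round(4)
E
python3 - <<'E'
from h import *
s,p,d,t,X=wpts("w3.png")
print(s["eef_pos"],ring(X,d,.609,.01,.014,.03),tips(t,d))
E
python3 -m crank '[{"dx":0,"dy":0,"dz":0,"yaw":0,"claw":1},{"dx":0,"dy":0,"dz":0,"yaw":0,"claw":1},{"dx":0,"dy":0,"dz":-70,"yaw":0,"claw":1},{"dx":0,"dy":0,"dz":-70,"yaw":0,"claw":1},{"dx":0,"dy":0,"dz":-70,"yaw":0,"claw":1},{"dx":0,"dy":0,"dz":-70,"yaw":0,"claw":1},{"dx":0,"dy":0,"dz":-70,"yaw":0,"claw":1},{"dx":0,"dy":0,"dz":-70,"yaw":0,"claw":1}]'
```

```text
clock: 3.67
eef_pos: [0.6079, 0.0059, 0.0853]
tool_rot: [-3.138, -0.0, 0.009]
force: [0.6, 1.1, -0.1]
opening: 0.678
grasp_force: 0.0
[0.60790204 0.00592674 0.08525573] (array([0.6083, 0.0117]), 0.0301, array([0.6085, 0.0117], dtype=float32), np.int64(3414)) ('tips', [array([-0.0122, -0.0063]), array([-0.0122, -0.0063])], 'gap', np.float64(0.0281), np.float64(-0.0291))
clock: 4.38
eef_pos: [0.6093, 0.0062, 0.0175]
tool_rot: [-3.137, -0.003, 0.009]
force: [0.8, -0.4, 0.9]
opening: 0.996
grasp_force: 0.0
```

```bash
python3 -m crank '[{"dx":-1,"dy":5,"dz":-21,"yaw":0,"claw":1},{"dx":-1,"dy":5,"dz":-21,"yaw":0,"claw":1},{"dx":-1,"dy":5,"dz":-21,"yaw":0,"claw":1},{"dx":-1,"dy":5,"dz":-21,"yaw":0,"claw":1},{"dx":-1,"dy":5,"dz":-21,"yaw":0,"claw":1},{"dx":-1,"dy":5,"dz":-21,"yaw":0,"claw":1},{"dx":-1,"dy":5,"dz":-21,"yaw":0,"claw":1},{"dx":-1,"dy":5,"dz":-21,"yaw":0,"claw":1}]'
python3 -m crank '[{"dx":0,"dy":0,"dz":0,"yaw":0,"claw":0.62},{"dx":0,"dy":0,"dz":0,"yaw":0,"claw":0.62},{"dx":0,"dy":0,"dz":0,"yaw":0,"claw":0.62},{"dx":0,"dy":0,"dz":0,"yaw":0,"claw":0.62},{"dx":0,"dy":0,"dz":0,"yaw":0,"claw":0.62},{"dx":0,"dy":0,"dz":0,"yaw":0,"claw":0.62},{"dx":0,"dy":0,"dz":0,"yaw":0,"claw":0.62},{"dx":0,"dy":0,"dz":0,"yaw":0,"claw":0.62}]' 40
```

```text
clock: 5.05
eef_pos: [0.6072, 0.0089, -0.0056]
tool_rot: [-3.136, -0.001, 0.013]
force: [0.8, -0.2, -0.5]
opening: 0.999
grasp_force: 0.0
clock: 5.72
eef_pos: [0.6081, 0.0086, -0.0042]
tool_rot: [-3.137, -0.003, 0.013]
force: [-1.2, -1.3, 9.7]
opening: 0.671
grasp_force: 48.4
```

```bash
python3 -m crank '[{"dx":0,"dy":0,"dz":40,"yaw":0,"claw":0.62},{"dx":0,"dy":0,"dz":80,"yaw":0,"claw":0.62},{"dx":0,"dy":0,"dz":110,"yaw":0,"claw":0.62},{"dx":-10,"dy":36,"dz":110,"yaw":0,"claw":0.62},{"dx":-20,"dy":72,"dz":110,"yaw":0,"claw":0.62},{"dx":-30,"dy":108,"dz":110,"yaw":0,"claw":0.62},{"dx":-40,"dy":144,"dz":110,"yaw":0,"claw":0.62},{"dx":-50,"dy":180,"dz":110,"yaw":0,"claw":0.62}]'
python3 -m crank '[{"dx":-11,"dy":37,"dz":0,"yaw":0,"claw":0.62},{"dx":-22,"dy":74,"dz":0,"yaw":0,"claw":0.62},{"dx":-32,"dy":111,"dz":0,"yaw":0,"claw":0.62},{"dx":-32,"dy":111,"dz":0,"yaw":0,"claw":0.62},{"dx":-32,"dy":111,"dz":0,"yaw":0,"claw":0.62},{"dx":-32,"dy":111,"dz":0,"yaw":0,"claw":0.62},{"dx":-32,"dy":111,"dz":0,"yaw":0,"claw":0.62},{"dx":-32,"dy":111,"dz":0,"yaw":0,"claw":0.62}]'
python3 - <<'E'
from h import *
s,p,d,t,X=wpts("w4.png")
e=s["eef_pos"];print(e,s["tool_rot"])
m=(d>0)&(np.hypot(t[...,0],t[...,1])<.033)&(t[...,2]>-.03)&(t[...,2]<.02)
print("held top z rel",np.percentile(t[m][:,2],[5,25,50,75,95]))
for n,(r,h) in {"post":(.02,.069),"foot":(.05,.010)}.items():
    m=(d>0)&(np.hypot(X[...,0]-.5255,X[...,1]-.300)<r+.015)&(abs(X[...,2]-h)<.003)
    q=X[m][:,:2].astype(np.float32); print(n,m.sum(),cv2.minEnclosingCircle(q) if len(q) else 0)
E
```

```text
clock: 6.38
eef_pos: [0.5755, 0.0547, 0.1025]
tool_rot: [-3.106, 0.003, 0.078]
force: [-1.3, 0.4, -0.9]
opening: 0.674
grasp_force: 43.3
clock: 7.05
eef_pos: [0.5544, 0.0981, 0.104]
tool_rot: [-3.075, 0.002, 0.143]
force: [-0.3, -0.0, -0.7]
opening: 0.672
grasp_force: 43.3
[0.55440208 0.09806824 0.10398332] [-3.07528931e+00  1.94676676e-03  1.42560260e-01]
held top z rel [-0.02243248 -0.01877182 -0.01818723 -0.01659319 -0.00853836]
post 0 0
foot 9067 ((0.5244835615158081, 0.30099159479141235), 0.05107792094349861)
```

View pics/w4.png

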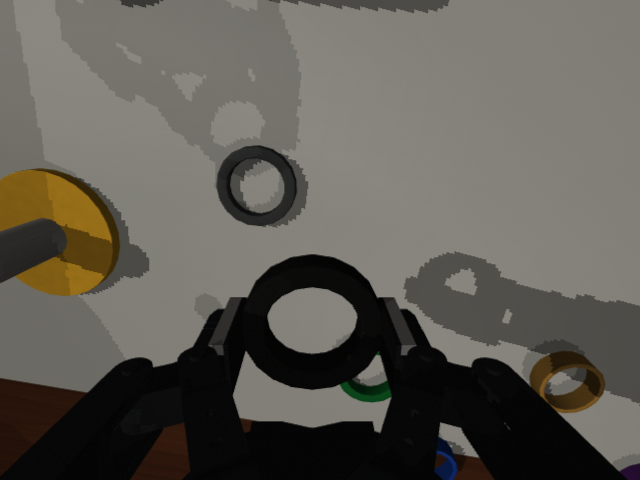

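The ring is held level at px (312,320). The tool has yawed and rolled and lags in y, so I'll look at the joints.

```bash
python3 - <<'E'
from h import *
for _ in range(3):
    s=ctrl.sense();print(s["clock"],s["q"].round(3),s["dq"].round(3),s["joint_torque"].round(1),s["eef_pos"].round(4),s["tool_rot"].round(3));ctrl.grab_frame("wrist")
E
python3 -m crank '[{"dx":0,"dy":40,"dz":0,"yaw":0,"claw":0.62},{"dx":0,"dy":40,"dz":0,"yaw":0,"claw":0.62},{"dx":0,"dy":40,"dz":0,"yaw":0,"claw":0.62},{"dx":0,"dy":40,"dz":0,"yaw":0,"claw":0.62},{"dx":0,"dy":40,"dz":0,"yaw":0,"claw":0.62},{"dx":0,"dy":40,"dz":0,"yaw":0,"claw":0.62},{"dx":0,"dy":40,"dz":0,"yaw":0,"claw":0.62},{"dx":0,"dy":40,"dz":0,"yaw":0,"claw":0.62}]'
python3 - <<'E'
from h import *
s=ctrl.sense();print(s["clock"],s["q"].round(3),s["dq"].round(3),s["joint_torque"].round(1))
E
```

```text
7.1 [ 0.142  0.108 -0.048  1.417  0.066  3.141] [ 0.001 -0.    -0.     0.     0.     0.   ] [  0.  -54.1  47.1   0.    0.2   0. ] [0.5544 0.0981 0.104 ] [-3.075e+00  2.000e-03  1.430e-01]
7.15 [ 0.142  0.108 -0.048  1.417  0.066  3.141] [ 0.    -0.001  0.001  0.002 -0.001 -0.001] [  0.1 -54.   47.1   0.    0.2  -0. ] [0.5544 0.0981 0.104 ] [-3.075e+00  2.000e-03  1.430e-01]
7.2 [ 0.142  0.108 -0.048  1.417  0.066  3.141] [-0.001 -0.001 -0.001  0.001 -0.001 -0.   ] [  0.  -54.   47.1   0.    0.2  -0. ] [0.5544 0.0981 0.104 ] [-3.075e+00  2.000e-03  1.430e-01]
clock: 7.92
eef_pos: [0.5573, 0.1198, 0.1041]
tool_rot: [-3.061, 0.002, 0.172]
force: [0.0, 0.6, -0.0]
opening: 0.671
grasp_force: 43.3
7.9167 [ 0.171  0.125 -0.03   1.418  0.08   3.141] [ 0.002  0.002  0.002 -0.001  0.     0.001] [ -0.  -55.   47.1   0.    0.3  -0. ]
```

Joint 6 sits at its limit, since q6 = q1 + π − yaw. I'll turn the tool to a positive yaw.

```bash
python3 -m crank '[{"dx":0,"dy":0,"dz":0,"yaw":0.12,"claw":0.62},{"dx":0,"dy":0,"dz":0,"yaw":0.24,"claw":0.62},{"dx":0,"dy":0,"dz":0,"yaw":0.36,"claw":0.62},{"dx":0,"dy":0,"dz":0,"yaw":0.48,"claw":0.62},{"dx":0,"dy":0,"dz":0,"yaw":0.6,"claw":0.62},{"dx":0,"dy":0,"dz":0,"yaw":0.72,"claw":0.62},{"dx":0,"dy":0,"dz":0,"yaw":0.72,"claw":0.62},{"dx":0,"dy":0,"dz":0,"yaw":0.72,"claw":0.62}]'
```

```text
clock: 8.58
eef_pos: [0.5574, 0.12, 0.104]
tool_rot: [-3.061, 0.002, 0.889]
force: [0.2, 0.2, -0.2]
opening: 0.675
grasp_force: 43.3
```

The tilt (0.08 rad) that built up at the limit is now part of the commanded pose. The opposite q6 limit should undo it, so I'll turn there.

```bash

python3 -m crank '[{"dx":0,"dy":0,"dz":0,"yaw":0.12,"claw":0.62},{"dx":0,"dy":0,"dz":0,"yaw":0.24,"claw":0.62},{"dx":0,"dy":0,"dz":0,"yaw":0.36,"claw":0.62},{"dx":0,"dy":0,"dz":0,"yaw":0.48,"claw":0.62},{"dx":0,"dy":0,"dz":0,"yaw":0.6,"claw":0.62},{"dx":0,"dy":0,"dz":0,"yaw":0.72,"claw":0.62},{"dx":0,"dy":0,"dz":0,"yaw":0.84,"claw":0.62},{"dx":0,"dy":0,"dz":0,"yaw":0.96,"claw":0.62}]'
python3 -m crank '[{"dx":0,"dy":0,"dz":0,"yaw":0.12,"claw":0.62},{"dx":0,"dy":0,"dz":0,"yaw":0.24,"claw":0.62},{"dx":0,"dy":0,"dz":0,"yaw":0.36,"claw":0.62},{"dx":0,"dy":0,"dz":0,"yaw":0.48,"claw":0.62},{"dx":0,"dy":0,"dz":0,"yaw":0.6,"claw":0.62},{"dx":0,"dy":0,"dz":0,"yaw":0.72,"claw":0.62},{"dx":0,"dy":0,"dz":0,"yaw":0.84,"claw":0.62},{"dx":0,"dy":0,"dz":0,"yaw":0.96,"claw":0.62}]'
python3 - <<'E'
from h import *
s=ctrl.sense();print(s["clock"],s["q"].round(3),s["eef_pos"],s["tool_rot"])
E
```

```text
clock: 9.25
eef_pos: [0.5574, 0.1199, 0.1041]
tool_rot: [-3.061, 0.002, 1.854]
force: [-0.6, -0.6, -0.7]
opening: 0.669
grasp_force: 43.3
clock: 9.92
eef_pos: [0.5573, 0.12, 0.1041]
tool_rot: [-3.061, 0.003, 2.814]
force: [0.1, -0.1, -0.2]
opening: 0.672
grasp_force: 43.3
9.9167 [ 0.246  0.165  0.015  1.462 -0.069  0.575] [0.55730108 0.1199875  0.10410057] [-3.06137795e+00  2.63526652e-03  2.81416809e+00]
```

```bash

python3 -m crank '[{"dx":0,"dy":0,"dz":0,"yaw":0.12,"claw":0.62},{"dx":0,"dy":0,"dz":0,"yaw":0.24,"claw":0.62},{"dx":0,"dy":0,"dz":0,"yaw":0.36,"claw":0.62},{"dx":0,"dy":0,"dz":0,"yaw":0.48,"claw":0.62},{"dx":0,"dy":0,"dz":0,"yaw":0.6,"claw":0.62},{"dx":0,"dy":0,"dz":0,"yaw":0.72,"claw":0.62},{"dx":0,"dy":0,"dz":0,"yaw":0.84,"claw":0.62},{"dx":0,"dy":0,"dz":0,"yaw":0.96,"claw":0.62}]'
python3 -m crank '[{"dx":0,"dy":0,"dz":0,"yaw":0.12,"claw":0.62},{"dx":0,"dy":0,"dz":0,"yaw":0.24,"claw":0.62},{"dx":0,"dy":0,"dz":0,"yaw":0.36,"claw":0.62},{"dx":0,"dy":0,"dz":0,"yaw":0.48,"claw":0.62},{"dx":0,"dy":0,"dz":0,"yaw":0.6,"claw":0.62},{"dx":0,"dy":0,"dz":0,"yaw":0.72,"claw":0.62},{"dx":0,"dy":0,"dz":0,"yaw":0.84,"claw":0.62},{"dx":0,"dy":0,"dz":0,"yaw":0.96,"claw":0.62}]' >/dev/null
python3 -m crank '[{"dx":0,"dy":0,"dz":0,"yaw":0.12,"claw":0.62},{"dx":0,"dy":0,"dz":0,"yaw":0.24,"claw":0.62},{"dx":0,"dy":0,"dz":0,"yaw":0.36,"claw":0.62},{"dx":0,"dy":0,"dz":0,"yaw":0.48,"claw":0.62},{"dx":0,"dy":0,"dz":0,"yaw":0.6,"claw":0.62},{"dx":0,"dy":0,"dz":0,"yaw":0.72,"claw":0.62},{"dx":0,"dy":0,"dz":0,"yaw":0.84,"claw":0.62},{"dx":0,"dy":0,"dz":0,"yaw":0.96,"claw":0.62}]' >/dev/null
python3 -m crank '[{"dx":0,"dy":0,"dz":0,"yaw":0.12,"claw":0.62},{"dx":0,"dy":0,"dz":0,"yaw":0.24,"claw":0.62},{"dx":0,"dy":0,"dz":0,"yaw":0.36,"claw":0.62},{"dx":0,"dy":0,"dz":0,"yaw":0.48,"claw":0.62},{"dx":0,"dy":0,"dz":0,"yaw":0.6,"claw":0.62},{"dx":0,"dy":0,"dz":0,"yaw":0.72,"claw":0.62},{"dx":0,"dy":0,"dz":0,"yaw":0.84,"claw":0.62},{"dx":0,"dy":0,"dz":0,"yaw":0.96,"claw":0.62}]'
python3 - <<'E'
from h import *
s=ctrl.sense();print(s["clock"],s["q"].round(3),s["eef_pos"],s["tool_rot"])
E
```

```text
clock: 10.58
eef_pos: [0.5573, 0.12, 0.1041]
tool_rot: [-3.061, 0.003, -2.509]
force: [-0.4, -0.1, -0.4]
opening: 0.674
grasp_force: 43.3
clock: 12.58
eef_pos: [0.546, 0.1624, 0.104]
tool_rot: [-3.099, 0.004, 0.262]
force: [0.2, 0.8, -0.9]
opening: 0.672
grasp_force: 43.3
12.5833 [ 0.268  0.126 -0.028  1.42   0.043 -3.136] [0.54599904 0.16243319 0.1039738 ] [-3.09867675  0.00353348  0.26248525]
```

The tilt is halved, so one more push of similar size should remove it.

```bash

python3 -m crank '[{"dx":0,"dy":0,"dz":0,"yaw":0.1,"claw":0.62},{"dx":0,"dy":0,"dz":0,"yaw":0.1,"claw":0.62},{"dx":0,"dy":0,"dz":0,"yaw":0.1,"claw":0.62},{"dx":0,"dy":0,"dz":0,"yaw":0.1,"claw":0.62},{"dx":0,"dy":0,"dz":0,"yaw":0.1,"claw":0.62},{"dx":0,"dy":0,"dz":0,"yaw":0.1,"claw":0.62},{"dx":0,"dy":0,"dz":0,"yaw":0.1,"claw":0.62},{"dx":0,"dy":0,"dz":0,"yaw":0.1,"claw":0.62}]'
python3 - <<'E'
from h import *
s=ctrl.sense();print(s["clock"],s["q"].round(3),s["eef_pos"],s["tool_rot"])
E
```

```text
clock: 13.25
eef_pos: [0.5372, 0.188, 0.104]
tool_rot: [-3.118, 0.004, 0.324]
force: [0.2, -0.2, -0.7]
opening: 0.67
grasp_force: 43.3
13.25 [ 0.325  0.125 -0.028  1.421  0.023 -3.14 ] [0.53717519 0.18803086 0.10402088] [-3.11818874  0.0039262   0.32367568]
```

Each push takes out about 0.02, so one more of that size.

```bash

python3 -m crank '[{"dx":0,"dy":0,"dz":0,"yaw":0.12,"claw":0.62},{"dx":0,"dy":0,"dz":0,"yaw":0.12,"claw":0.62},{"dx":0,"dy":0,"dz":0,"yaw":0.12,"claw":0.62},{"dx":0,"dy":0,"dz":0,"yaw":0.12,"claw":0.62},{"dx":0,"dy":0,"dz":0,"yaw":0.12,"claw":0.62},{"dx":0,"dy":0,"dz":0,"yaw":0.12,"claw":0.62},{"dx":0,"dy":0,"dz":0,"yaw":0.12,"claw":0.62},{"dx":0,"dy":0,"dz":0,"yaw":0.12,"claw":0.62}]'
python3 -m crank '[{"dx":0,"dy":0,"dz":0,"yaw":-0.12,"claw":0.62},{"dx":0,"dy":0,"dz":0,"yaw":-0.24,"claw":0.62},{"dx":0,"dy":0,"dz":0,"yaw":-0.36,"claw":0.62},{"dx":0,"dy":0,"dz":0,"yaw":-0.48,"claw":0.62},{"dx":0,"dy":0,"dz":0,"yaw":-0.6,"claw":0.62},{"dx":0,"dy":0,"dz":0,"yaw":-0.72,"claw":0.62},{"dx":0,"dy":0,"dz":0,"yaw":-0.84,"claw":0.62},{"dx":0,"dy":0,"dz":0,"yaw":-0.96,"claw":0.62}]'
python3 - <<'E'
from h import *
s=ctrl.sense();print(s["clock"],s["q"].round(3),s["eef_pos"],s["tool_rot"])
E
```

```text
clock: 13.92
eef_pos: [0.5248, 0.2178, 0.104]
tool_rot: [3.141, 0.005, 0.393]
force: [-0.7, -0.4, -0.2]
opening: 0.667
grasp_force: 43.3
clock: 14.58
eef_pos: [0.5247, 0.218, 0.104]
tool_rot: [3.141, 0.005, -0.573]
force: [0.3, -0.6, -0.5]
opening: 0.669
grasp_force: 43.3
14.5833 [ 0.392  0.123 -0.031  1.421  0.003 -2.177] [0.52473035 0.21804494 0.10399841] [ 3.14065665  0.00457615 -0.57266893]
```

Level again. Next I'll move over the yellow post and check the held ring and the post.

```bash

python3 -m crank '[{"dx":0,"dy":30,"dz":0,"yaw":-0.12,"claw":0.62},{"dx":0,"dy":60,"dz":0,"yaw":-0.24,"claw":0.62},{"dx":0,"dy":82,"dz":0,"yaw":-0.36,"claw":0.62},{"dx":0,"dy":82,"dz":0,"yaw":-0.48,"claw":0.62},{"dx":0,"dy":82,"dz":0,"yaw":-0.6,"claw":0.62},{"dx":0,"dy":82,"dz":0,"yaw":-0.6,"claw":0.62},{"dx":0,"dy":82,"dz":0,"yaw":-0.6,"claw":0.62},{"dx":0,"dy":82,"dz":0,"yaw":-0.6,"claw":0.62}]'
cat >> h.py <<'E'
def held(t,d):
    m=(d>0)&(np.hypot(t[...,0],t[...,1])<.034)&(abs(t[...,1])<.024)&(t[...,2]>-.04)&(t[...,2]<.0)
    z=np.median(t[m][:,2]); m&=abs(t[...,2]-z)<.003
    return "held z",z,(t[m][:,:2].min(0)+t[m][:,:2].max(0))/2,t[m][:,:2].min(0),t[m][:,:2].max(0)
E
python3 - <<'E'
from h import *
s,p,d,t,X=wpts("w5.png")
print(s["eef_pos"],s["tool_rot"],held(t,d))
for n,(r,h) in {"post":(.01,.069),"foot":(.05,.010)}.items():
    m=(d>0)&(np.hypot(X[...,0]-.5255,X[...,1]-.300)<r+.012)&(abs(X[...,2]-h)<.004)
    q=X[m][:,:2].astype(np.float32); print(n,m.sum(),cv2.minEnclosingCircle(q) if len(q) else 0)
E
```

```text
clock: 15.25
eef_pos: [0.5248, 0.2999, 0.104]
tool_rot: [3.141, 0.005, -1.163]
force: [0.3, -0.1, -0.1]
opening: 0.668
grasp_force: 43.3
[0.52475713 0.2999392  0.10403952] [ 3.14075135  0.00455239 -1.16286926] ('held z', np.float64(-0.01802824643341283), array([ 3.00328361e-04, -1.03523195e-07]), array([-0.02992778, -0.02399942]), array([0.03052844, 0.02399922]))
post 175 ((0.5216457843780518, 0.30949103832244873), 0.008749627508223057)
foot 9835 ((0.5254777669906616, 0.3018374443054199), 0.05017303675413132)
```

View pics/w5.png

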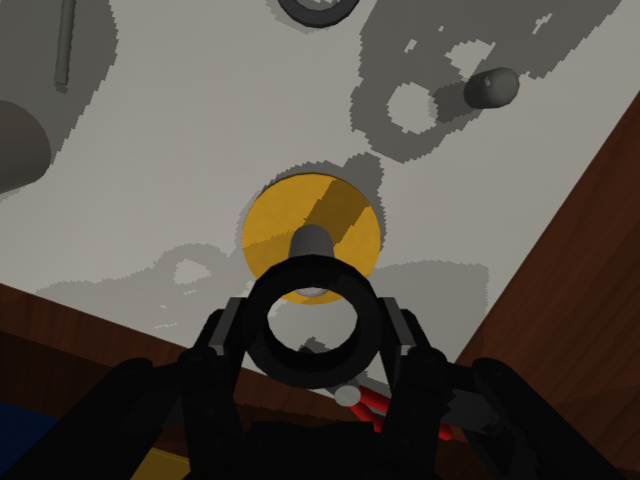

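The ring is centred in the grip and over the post (foot centre 0.5255, 0.301). Lowering it.

```bash

python3 -m crank '[{"dx":1,"dy":1,"dz":-10,"yaw":0,"claw":0.62},{"dx":1,"dy":1,"dz":-25,"yaw":0,"claw":0.62},{"dx":1,"dy":1,"dz":-40,"yaw":0,"claw":0.62},{"dx":1,"dy":1,"dz":-55,"yaw":0,"claw":0.62},{"dx":1,"dy":1,"dz":-70,"yaw":0,"claw":0.62},{"dx":1,"dy":1,"dz":-85,"yaw":0,"claw":0.62},{"dx":1,"dy":1,"dz":-96,"yaw":0,"claw":0.62},{"dx":1,"dy":1,"dz":-96,"yaw":0,"claw":0.62}]'
python3 -m crank '[{"dx":0,"dy":0,"dz":-1,"yaw":0,"claw":0.62},{"dx":0,"dy":0,"dz":-1,"yaw":0,"claw":1},{"dx":0,"dy":0,"dz":-1,"yaw":0,"claw":1},{"dx":0,"dy":0,"dz":-1,"yaw":0,"claw":1},{"dx":0,"dy":0,"dz":-1,"yaw":0,"claw":1},{"dx":0,"dy":0,"dz":-1,"yaw":0,"claw":1},{"dx":0,"dy":0,"dz":-1,"yaw":0,"claw":1},{"dx":0,"dy":0,"dz":-1,"yaw":0,"claw":1}]'
```

```text
clock: 15.97
eef_pos: [0.5256, 0.3011, 0.0068]
tool_rot: [3.14, 0.005, -1.165]
force: [0.0, -0.2, 0.8]
opening: 0.674
grasp_force: 43.7
clock: 16.63
eef_pos: [0.5257, 0.3013, 0.0071]
tool_rot: [3.141, 0.005, -1.166]
force: [-0.4, 0.2, 0.1]
opening: 1.0
grasp_force: 0.0
```

```bash

python3 -m crank '[{"dx":0,"dy":0,"dz":40,"yaw":0,"claw":1},{"dx":0,"dy":0,"dz":80,"yaw":0,"claw":1},{"dx":0,"dy":0,"dz":110,"yaw":0,"claw":1},{"dx":-10,"dy":-37,"dz":110,"yaw":0,"claw":1},{"dx":-20,"dy":-74,"dz":110,"yaw":0,"claw":1},{"dx":-30,"dy":-111,"dz":110,"yaw":0,"claw":1},{"dx":-40,"dy":-148,"dz":110,"yaw":0,"claw":1},{"dx":-50,"dy":-185,"dz":110,"yaw":0,"claw":1}]'
python3 -m crank '[{"dx":-10,"dy":-37,"dz":0,"yaw":0,"claw":1},{"dx":-20,"dy":-76,"dz":0,"yaw":0,"claw":1},{"dx":-20,"dy":-76,"dz":-20,"yaw":0,"claw":1},{"dx":-20,"dy":-76,"dz":-20,"yaw":0,"claw":1},{"dx":-20,"dy":-76,"dz":-20,"yaw":0,"claw":1},{"dx":-20,"dy":-76,"dz":-20,"yaw":0,"claw":1},{"dx":-20,"dy":-76,"dz":-20,"yaw":0,"claw":1},{"dx":-20,"dy":-76,"dz":-20,"yaw":0,"claw":1}]'
python3 - <<'E'
from h import *
s,p,d,t,X=wpts("w6.png")
print(s["eef_pos"],s["tool_rot"],ring(X,d,.454,.0385,.012,.028))
E
python3 - <<'E'
from h import *
p,d=ctrl.grab_frame("top");cv2.imwrite("pics/t6.png",cv2.resize(p[200:320,100:260,::-1],None,fx=4,fy=4))
E
```

```text
clock: 17.3
eef_pos: [0.4749, 0.1149, 0.1171]
tool_rot: [3.141, 0.004, -1.166]
force: [1.0, 0.4, 0.2]
opening: 1.004
grasp_force: 0.0
clock: 17.97
eef_pos: [0.4561, 0.0412, 0.0976]
tool_rot: [3.141, 0.004, -1.165]
force: [0.0, 0.4, 0.3]
opening: 0.996
grasp_force: 0.0
[0.45609002 0.04122254 0.09757608] [ 3.14126654  0.004426   -1.16450651] (array([0.4497, 0.0412]), 0.0281, array([0.4496, 0.0411], dtype=float32), np.int64(2341))
```

View pics/t6.png

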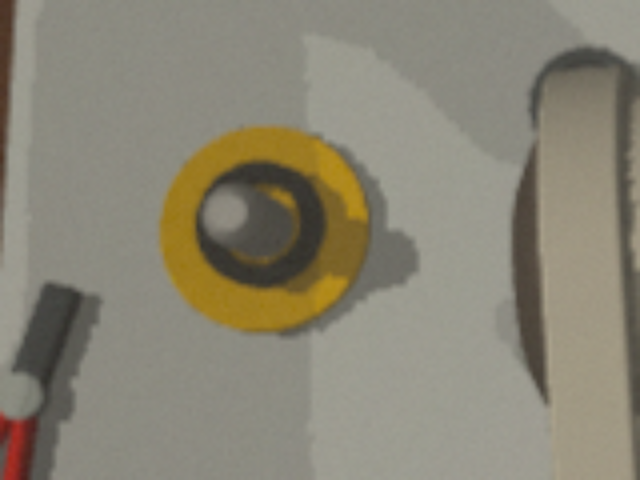

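The dust seal lies flat around the post on the yellow foot (crop (260,224)). The oil seal is at (0.4497, 0.0412); grasping it.

```bash

python3 -m crank '[{"dx":-6,"dy":0,"dz":-20,"yaw":0,"claw":1},{"dx":-6,"dy":0,"dz":-50,"yaw":0,"claw":1},{"dx":-6,"dy":0,"dz":-80,"yaw":0,"claw":1},{"dx":-6,"dy":0,"dz":-95,"yaw":0,"claw":1},{"dx":-6,"dy":0,"dz":-101,"yaw":0,"claw":1},{"dx":-6,"dy":0,"dz":-101,"yaw":0,"claw":1},{"dx":-6,"dy":0,"dz":-101,"yaw":0,"claw":1},{"dx":-6,"dy":0,"dz":-101,"yaw":0,"claw":1}]'
python3 -m crank '[{"dx":0,"dy":0,"dz":0,"yaw":0,"claw":0.57},{"dx":0,"dy":0,"dz":0,"yaw":0,"claw":0.57},{"dx":0,"dy":0,"dz":0,"yaw":0,"claw":0.57},{"dx":0,"dy":0,"dz":0,"yaw":0,"claw":0.57},{"dx":0,"dy":0,"dz":0,"yaw":0,"claw":0.57},{"dx":0,"dy":0,"dz":0,"yaw":0,"claw":0.57},{"dx":0,"dy":0,"dz":0,"yaw":0,"claw":0.57},{"dx":0,"dy":0,"dz":0,"yaw":0,"claw":0.57}]' 40
```

```text
clock: 18.73
eef_pos: [0.4507, 0.0404, -0.0025]
tool_rot: [-3.14, 0.004, -1.166]
force: [0.5, -0.1, -0.0]
opening: 1.0
grasp_force: 0.0
clock: 19.4
eef_pos: [0.4503, 0.0403, -0.0026]
tool_rot: [-3.141, 0.004, -1.166]
force: [-2.9, -0.1, 8.6]
opening: 0.634
grasp_force: 40.7
```

```bash

python3 -m crank '[{"dx":0,"dy":0,"dz":40,"yaw":0,"claw":0.57},{"dx":0,"dy":0,"dz":80,"yaw":0,"claw":0.57},{"dx":0,"dy":0,"dz":110,"yaw":0,"claw":0.57},{"dx":10,"dy":35,"dz":110,"yaw":0,"claw":0.57},{"dx":20,"dy":70,"dz":110,"yaw":0,"claw":0.57},{"dx":30,"dy":105,"dz":110,"yaw":0,"claw":0.57},{"dx":40,"dy":140,"dz":110,"yaw":0,"claw":0.57},{"dx":50,"dy":175,"dz":110,"yaw":0,"claw":0.57}]'
python3 -m crank '[{"dx":10,"dy":35,"dz":0,"yaw":0,"claw":0.57},{"dx":20,"dy":70,"dz":0,"yaw":0,"claw":0.57},{"dx":25,"dy":86,"dz":0,"yaw":0,"claw":0.57},{"dx":25,"dy":86,"dz":0,"yaw":0,"claw":0.57},{"dx":25,"dy":86,"dz":0,"yaw":0,"claw":0.57},{"dx":25,"dy":86,"dz":0,"yaw":0,"claw":0.57},{"dx":25,"dy":86,"dz":0,"yaw":0,"claw":0.57},{"dx":25,"dy":86,"dz":0,"yaw":0,"claw":0.57}]'
python3 - <<'E'
from h import *
s,p,d,t,X=wpts("w7.png")
R=Ro.from_euler("xyz",s["tool_rot"]).as_matrix();H=held(t,d)
print(s["eef_pos"],s["tool_rot"],H,"world offs",(R@[*H[2],0])*1e3)
E
```

```text
clock: 20.07
eef_pos: [0.5, 0.217, 0.1065]
tool_rot: [3.142, 0.005, -1.167]
force: [0.3, -0.0, -0.3]
opening: 0.64
grasp_force: 42.9
clock: 20.73
eef_pos: [0.5247, 0.3003, 0.1064]
tool_rot: [3.141, 0.005, -1.167]
force: [0.2, -0.3, -0.4]
opening: 0.637
grasp_force: 42.9
[0.52465599 0.30031351 0.1064    ] [ 3.14104489  0.00453711 -1.16744161] ('held z', np.float64(-0.013986898129895037), array([-1.01791793e-03,  1.88050296e-06]), array([-0.02901152, -0.02399067]), array([0.02697569, 0.02399443])) world offs [-0.40126442  0.93548168  0.00461942]
```

```bash

python3 -m crank '[{"dx":1,"dy":0,"dz":-10,"yaw":0,"claw":0.57},{"dx":1,"dy":0,"dz":-25,"yaw":0,"claw":0.57},{"dx":1,"dy":0,"dz":-40,"yaw":0,"claw":0.57},{"dx":1,"dy":0,"dz":-55,"yaw":0,"claw":0.57},{"dx":1,"dy":0,"dz":-70,"yaw":0,"claw":0.57},{"dx":1,"dy":0,"dz":-80,"yaw":0,"claw":0.57},{"dx":1,"dy":0,"dz":-83,"yaw":0,"claw":0.57},{"dx":1,"dy":0,"dz":-83,"yaw":0,"claw":0.57}]'
python3 -m crank '[{"dx":0,"dy":0,"dz":-1,"yaw":0,"claw":0.57},{"dx":0,"dy":0,"dz":-1,"yaw":0,"claw":1},{"dx":0,"dy":0,"dz":-1,"yaw":0,"claw":1},{"dx":0,"dy":0,"dz":-1,"yaw":0,"claw":1},{"dx":0,"dy":0,"dz":-1,"yaw":0,"claw":1},{"dx":0,"dy":0,"dz":-1,"yaw":0,"claw":1},{"dx":0,"dy":0,"dz":-1,"yaw":0,"claw":1},{"dx":0,"dy":0,"dz":-1,"yaw":0,"claw":1}]'
```

```text
clock: 21.45
eef_pos: [0.5252, 0.3008, 0.0224]
tool_rot: [3.14, 0.004, -1.167]
force: [0.4, 0.4, 0.2]
opening: 0.64
grasp_force: 42.9
clock: 22.12
eef_pos: [0.5256, 0.3013, 0.022]
tool_rot: [3.141, 0.005, -1.166]
force: [-0.8, 0.2, 0.2]
opening: 1.001
grasp_force: 0.0
```

```bash

python3 -m crank '[{"dx":0,"dy":0,"dz":40,"yaw":0,"claw":1},{"dx":0,"dy":0,"dz":80,"yaw":0,"claw":1},{"dx":0,"dy":0,"dz":95,"yaw":0,"claw":1},{"dx":15,"dy":-36,"dz":95,"yaw":0,"claw":1},{"dx":30,"dy":-72,"dz":95,"yaw":0,"claw":1},{"dx":45,"dy":-108,"dz":95,"yaw":0,"claw":1},{"dx":60,"dy":-144,"dz":95,"yaw":0,"claw":1},{"dx":62,"dy":-152,"dz":78,"yaw":0,"claw":1}]'
python3 -m crank '[{"dx":0,"dy":0,"dz":0,"yaw":0,"claw":1},{"dx":0,"dy":0,"dz":0,"yaw":0,"claw":1},{"dx":0,"dy":0,"dz":0,"yaw":0,"claw":1},{"dx":0,"dy":0,"dz":0,"yaw":0,"claw":1},{"dx":0,"dy":0,"dz":0,"yaw":0,"claw":1},{"dx":0,"dy":0,"dz":0,"yaw":0,"claw":1},{"dx":0,"dy":0,"dz":0,"yaw":0,"claw":1},{"dx":0,"dy":0,"dz":0,"yaw":0,"claw":1}]'
python3 - <<'E'
from h import *
s,p,d,t,X=wpts("w8.png")
print(s["eef_pos"],s["tool_rot"],ring(X,d,.589,.148,.011,.028))
p,d=ctrl.grab_frame("top");cv2.imwrite("pics/t8.png",cv2.resize(p[200:320,100:260,::-1],None,fx=4,fy=4))
E
```

```text
clock: 22.78
eef_pos: [0.5908, 0.1451, 0.1031]
tool_rot: [-3.137, 0.002, -1.17]
force: [0.1, 0.5, 0.2]
opening: 0.999
grasp_force: 0.0
clock: 23.45
eef_pos: [0.5876, 0.1497, 0.1002]
tool_rot: [3.141, 0.005, -1.166]
force: [-0.6, -0.6, -0.2]
opening: 1.002
grasp_force: 0.0
[0.5875825  0.14968822 0.10018697] [ 3.14092967  0.00454064 -1.16567042] (array([0.587 , 0.1484]), 0.0279, array([0.5869, 0.1485], dtype=float32), np.int64(2200))
```

View pics/t8.png

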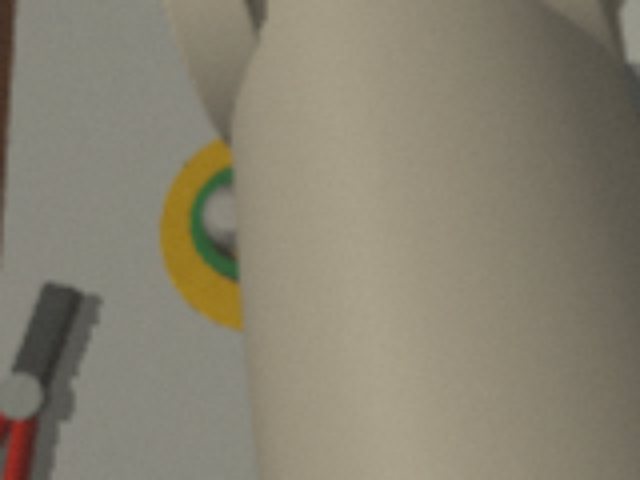

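The green seal is on the post, partly hidden by the arm. Grasping the spacer next.

```bash

python3 -m crank '[{"dx":-1,"dy":-1,"dz":-20,"yaw":0,"claw":1},{"dx":-1,"dy":-1,"dz":-50,"yaw":0,"claw":1},{"dx":-1,"dy":-1,"dz":-80,"yaw":0,"claw":1},{"dx":-1,"dy":-1,"dz":-97,"yaw":0,"claw":1},{"dx":-1,"dy":-1,"dz":-103,"yaw":0,"claw":1},{"dx":-1,"dy":-1,"dz":-103,"yaw":0,"claw":1},{"dx":-1,"dy":-1,"dz":-103,"yaw":0,"claw":1},{"dx":-1,"dy":-1,"dz":-103,"yaw":0,"claw":1}]'
python3 -m crank '[{"dx":0,"dy":0,"dz":0,"yaw":0,"claw":0.57},{"dx":0,"dy":0,"dz":0,"yaw":0,"claw":0.57},{"dx":0,"dy":0,"dz":0,"yaw":0,"claw":0.57},{"dx":0,"dy":0,"dz":0,"yaw":0,"claw":0.57},{"dx":0,"dy":0,"dz":0,"yaw":0,"claw":0.57},{"dx":0,"dy":0,"dz":0,"yaw":0,"claw":0.57},{"dx":0,"dy":0,"dz":0,"yaw":0,"claw":0.57},{"dx":0,"dy":0,"dz":0,"yaw":0,"claw":0.57}]' 40
```

```text
clock: 24.22
eef_pos: [0.5877, 0.1485, -0.0012]
tool_rot: [-3.14, 0.004, -1.166]
force: [0.2, -0.0, -0.2]
opening: 0.998
grasp_force: 0.0
clock: 24.88
eef_pos: [0.5873, 0.1484, -0.0014]
tool_rot: [-3.141, 0.004, -1.166]
force: [-1.4, 0.5, 7.8]
opening: 0.626
grasp_force: 41.8
```

Gripped. Lifting and carrying it to (525.5, 301).

```bash

python3 -m crank '[{"dx":0,"dy":0,"dz":40,"yaw":0,"claw":0.57},{"dx":0,"dy":0,"dz":80,"yaw":0,"claw":0.57},{"dx":0,"dy":0,"dz":108,"yaw":0,"claw":0.57},{"dx":-15,"dy":36,"dz":108,"yaw":0,"claw":0.57},{"dx":-30,"dy":72,"dz":108,"yaw":0,"claw":0.57},{"dx":-45,"dy":108,"dz":108,"yaw":0,"claw":0.57},{"dx":-58,"dy":140,"dz":108,"yaw":0,"claw":0.57},{"dx":-62,"dy":153,"dz":108,"yaw":0,"claw":0.57}]'
python3 -m crank '[{"dx":0,"dy":0,"dz":0,"yaw":0,"claw":0.57},{"dx":0,"dy":0,"dz":0,"yaw":0,"claw":0.57},{"dx":0,"dy":0,"dz":0,"yaw":0,"claw":0.57},{"dx":0,"dy":0,"dz":0,"yaw":0,"claw":0.57},{"dx":0,"dy":0,"dz":0,"yaw":0,"claw":0.57},{"dx":0,"dy":0,"dz":0,"yaw":0,"claw":0.57},{"dx":0,"dy":0,"dz":0,"yaw":0,"claw":0.57},{"dx":0,"dy":0,"dz":0,"yaw":0,"claw":0.57}]'
python3 - <<'E'
from h import *
s,p,d,t,X=wpts("w9.png")
R=Ro.from_euler("xyz",s["tool_rot"]).as_matrix();H=held(t,d)
print(s["eef_pos"],s["tool_rot"],H,"world offs",(R@[*H[2],0])*1e3)
E
```

```text
clock: 25.55
eef_pos: [0.5228, 0.3047, 0.1054]
tool_rot: [3.141, 0.006, -1.164]
force: [-0.6, -0.3, 0.0]
opening: 0.625
grasp_force: 42.9
clock: 26.22
eef_pos: [0.5249, 0.3009, 0.105]
tool_rot: [3.141, 0.005, -1.167]
force: [-0.1, -0.2, 0.0]
opening: 0.623
grasp_force: 42.9
[0.52486455 0.30086626 0.10504154] [ 3.14076122  0.00451857 -1.16695255] ('held z', np.float64(-0.010973731895627808), array([-2.12855772e-04, -9.25164409e-06]), array([-0.02836029, -0.02399935]), array([0.02793458, 0.02398085])) world offs [-0.07513466  0.19936661  0.00095411]
```

View pics/w9.png

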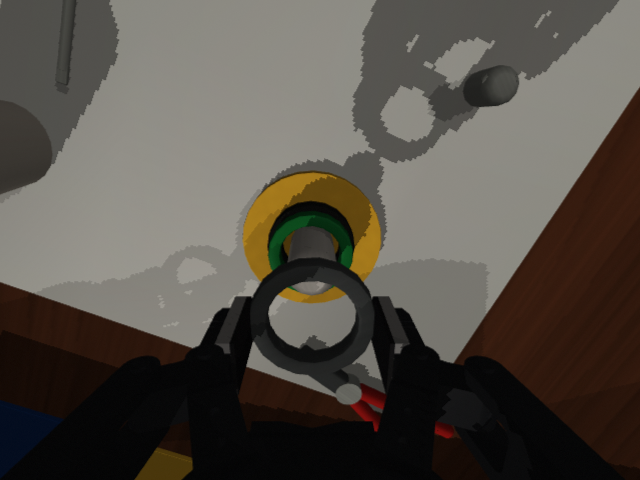

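The spacer is held level at px (312,318), with black and green stacked below on the post. Lowering.

```bash

python3 -m crank '[{"dx":1,"dy":0,"dz":-10,"yaw":0,"claw":0.57},{"dx":1,"dy":0,"dz":-22,"yaw":0,"claw":0.57},{"dx":1,"dy":0,"dz":-34,"yaw":0,"claw":0.57},{"dx":1,"dy":0,"dz":-46,"yaw":0,"claw":0.57},{"dx":1,"dy":0,"dz":-58,"yaw":0,"claw":0.57},{"dx":1,"dy":0,"dz":-66,"yaw":0,"claw":0.57},{"dx":1,"dy":0,"dz":-69,"yaw":0,"claw":0.57},{"dx":1,"dy":0,"dz":-69,"yaw":0,"claw":0.57}]'
python3 -m crank '[{"dx":0,"dy":0,"dz":-1,"yaw":0,"claw":0.57},{"dx":0,"dy":0,"dz":-1,"yaw":0,"claw":1},{"dx":0,"dy":0,"dz":-1,"yaw":0,"claw":1},{"dx":0,"dy":0,"dz":-1,"yaw":0,"claw":1},{"dx":0,"dy":0,"dz":-1,"yaw":0,"claw":1},{"dx":0,"dy":0,"dz":-1,"yaw":0,"claw":1},{"dx":0,"dy":0,"dz":-1,"yaw":0,"claw":1},{"dx":0,"dy":0,"dz":-1,"yaw":0,"claw":1}]'
```

```text
clock: 26.93
eef_pos: [0.5252, 0.3011, 0.0353]
tool_rot: [3.14, 0.004, -1.166]
force: [-0.0, 0.1, -1.7]
opening: 0.626
grasp_force: 42.9
clock: 27.6
eef_pos: [0.5256, 0.3013, 0.035]
tool_rot: [3.141, 0.005, -1.166]
force: [-1.4, -0.2, 0.3]
opening: 0.999
grasp_force: 0.0
```

```bash

python3 -m crank '[{"dx":0,"dy":0,"dz":40,"yaw":0,"claw":1},{"dx":0,"dy":0,"dz":80,"yaw":0,"claw":1},{"dx":-5,"dy":-38,"dz":85,"yaw":0,"claw":1},{"dx":-10,"dy":-76,"dz":85,"yaw":0,"claw":1},{"dx":-15,"dy":-114,"dz":85,"yaw":0,"claw":1},{"dx":-20,"dy":-152,"dz":85,"yaw":0,"claw":1},{"dx":-25,"dy":-190,"dz":85,"yaw":0,"claw":1},{"dx":-30,"dy":-228,"dz":85,"yaw":0,"claw":1}]'
python3 -m crank '[{"dx":-5,"dy":-38,"dz":0,"yaw":0,"claw":1},{"dx":-10,"dy":-76,"dz":0,"yaw":0,"claw":1},{"dx":-15,"dy":-114,"dz":0,"yaw":0,"claw":1},{"dx":-20,"dy":-152,"dz":0,"yaw":0,"claw":1},{"dx":-24,"dy":-185,"dz":-20,"yaw":0,"claw":1},{"dx":-24,"dy":-185,"dz":-20,"yaw":0,"claw":1},{"dx":-24,"dy":-185,"dz":-20,"yaw":0,"claw":1},{"dx":-24,"dy":-185,"dz":-20,"yaw":0,"claw":1}]'
python3 - <<'E'
from h import *
s,p,d,t,X=wpts("w10.png")
print(s["eef_pos"],s["tool_rot"],ring(X,d,.471,-.1117,.016,.024))
p,d=ctrl.grab_frame("top");cv2.imwrite("pics/t10.png",cv2.resize(p[200:320,100:260,::-1],None,fx=4,fy=4))
E
```

```text
clock: 28.27
eef_pos: [0.4951, 0.0717, 0.1202]
tool_rot: [3.141, 0.004, -1.166]
force: [0.8, 0.2, -0.0]
opening: 1.002
grasp_force: 0.0
clock: 28.93
eef_pos: [0.4717, -0.1116, 0.1003]
tool_rot: [3.141, 0.005, -1.167]
force: [-0.5, 0.1, -0.8]
opening: 0.999
grasp_force: 0.0
[ 0.47166893 -0.11156187  0.10025431] [ 3.14091234  0.00476181 -1.16697795] (array([ 0.4703, -0.1107]), 0.0241, array([ 0.4706, -0.1107], dtype=float32), np.int64(1164))
```

View pics/w10.png

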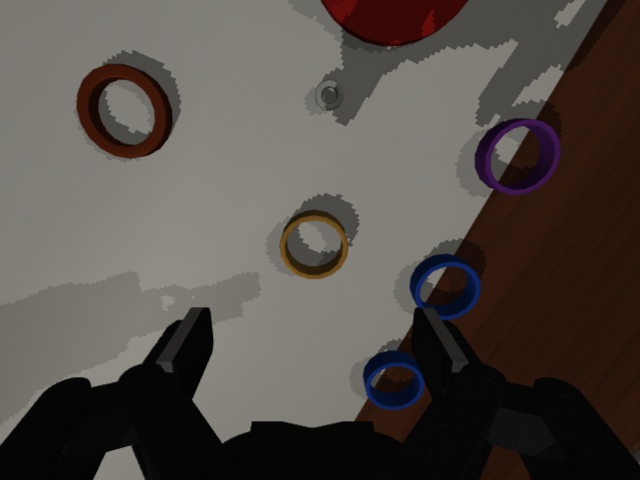

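View pics/t10.png

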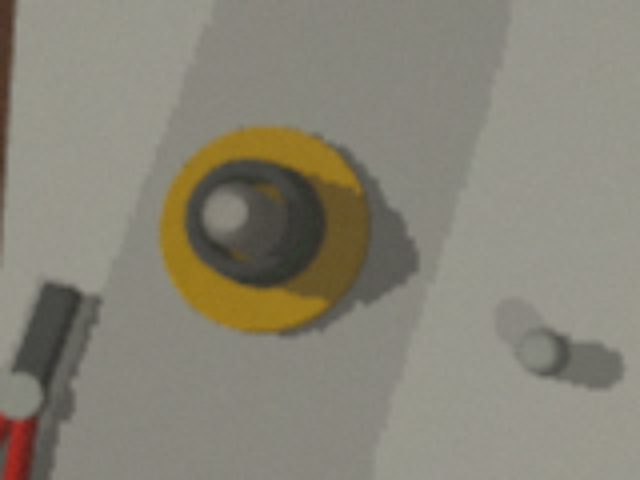

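The spacer lies flat on the stack. Under the gripper is the brass bushing at px (314,245); the blue rings at (445,286) and (393,380) are clear of the fingers.

```bash

python3 -m crank '[{"dx":-1,"dy":1,"dz":-20,"yaw":0,"claw":1},{"dx":-1,"dy":1,"dz":-50,"yaw":0,"claw":1},{"dx":-1,"dy":1,"dz":-80,"yaw":0,"claw":1},{"dx":-1,"dy":1,"dz":-96,"yaw":0,"claw":1},{"dx":-1,"dy":1,"dz":-101,"yaw":0,"claw":1},{"dx":-1,"dy":1,"dz":-101,"yaw":0,"claw":1},{"dx":-1,"dy":1,"dz":-101,"yaw":0,"claw":1},{"dx":-1,"dy":1,"dz":-101,"yaw":0,"claw":1}]'
python3 -m crank '[{"dx":0,"dy":0,"dz":0,"yaw":0,"claw":0.47},{"dx":0,"dy":0,"dz":0,"yaw":0,"claw":0.47},{"dx":0,"dy":0,"dz":0,"yaw":0,"claw":0.47},{"dx":0,"dy":0,"dz":0,"yaw":0,"claw":0.47},{"dx":0,"dy":0,"dz":0,"yaw":0,"claw":0.47},{"dx":0,"dy":0,"dz":0,"yaw":0,"claw":0.47},{"dx":0,"dy":0,"dz":0,"yaw":0,"claw":0.47},{"dx":0,"dy":0,"dz":0,"yaw":0,"claw":0.47}]' 40
```

```text
clock: 29.7
eef_pos: [0.4719, -0.1106, 0.0008]
tool_rot: [-3.14, 0.003, -1.166]
force: [-0.2, 0.2, -1.3]
opening: 0.999
grasp_force: 0.0
clock: 30.37
eef_pos: [0.471, -0.1109, 0.0001]
tool_rot: [-3.141, 0.004, -1.166]
force: [-2.5, 0.5, 7.7]
opening: 0.544
grasp_force: 40.0
```

```bash

python3 -m crank '[{"dx":0,"dy":0,"dz":40,"yaw":0,"claw":0.47},{"dx":0,"dy":0,"dz":80,"yaw":0,"claw":0.47},{"dx":5,"dy":30,"dz":106,"yaw":0,"claw":0.47},{"dx":10,"dy":68,"dz":106,"yaw":0,"claw":0.47},{"dx":15,"dy":106,"dz":106,"yaw":0,"claw":0.47},{"dx":20,"dy":144,"dz":106,"yaw":0,"claw":0.47},{"dx":25,"dy":182,"dz":106,"yaw":0,"claw":0.47},{"dx":30,"dy":220,"dz":106,"yaw":0,"claw":0.47}]'
python3 -m crank '[{"dx":5,"dy":38,"dz":0,"yaw":0,"claw":0.47},{"dx":10,"dy":76,"dz":0,"yaw":0,"claw":0.47},{"dx":15,"dy":114,"dz":0,"yaw":0,"claw":0.47},{"dx":20,"dy":152,"dz":0,"yaw":0,"claw":0.47},{"dx":24,"dy":180,"dz":0,"yaw":0,"claw":0.47},{"dx":24,"dy":192,"dz":0,"yaw":0,"claw":0.47},{"dx":24,"dy":192,"dz":0,"yaw":0,"claw":0.47},{"dx":24,"dy":192,"dz":0,"yaw":0,"claw":0.47}]'
python3 - <<'E'
from h import *
s,p,d,t,X=wpts("w11.png")
m=(d>0)&(np.hypot(t[...,0],t[...,1])<.030)&(abs(t[...,1])<.018)&(t[...,2]>-.04)&(t[...,2]<.0)
z=np.percentile(t[m][:,2],[2,20,50]);m&=abs(t[...,2]-z[0])<.003
print(s["eef_pos"],s["tool_rot"],z,t[m].min(0),t[m].max(0))
E
```

```text
clock: 31.03
eef_pos: [0.5006, 0.1111, 0.1054]
tool_rot: [3.141, 0.004, -1.167]
force: [0.3, 0.0, -0.9]
opening: 0.55
grasp_force: 41.6
clock: 31.7
eef_pos: [0.5243, 0.3011, 0.1047]
tool_rot: [3.14, 0.004, -1.165]
force: [0.6, -0.4, -0.3]
opening: 0.545
grasp_force: 41.6
[0.52433928 0.30112343 0.10467109] [ 3.13971557  0.00416293 -1.16539009] [-0.01658996 -0.01563507 -0.01229765] [-0.0245491  -0.01798909 -0.01821439] [ 0.02399023  0.01799985 -0.01359382]
```

View pics/w11.png

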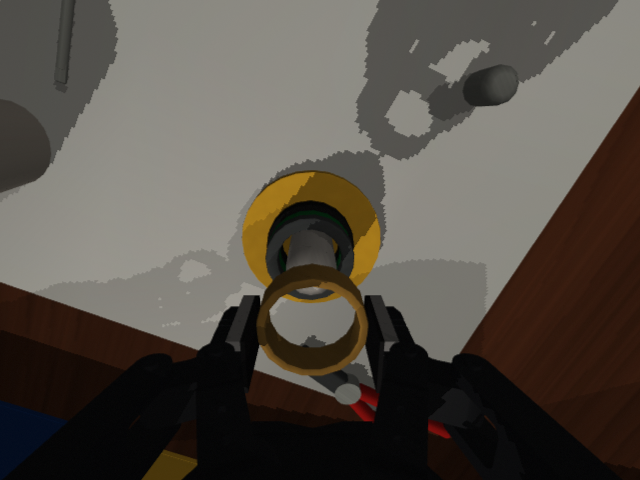

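The bushing is held level at px (312,320) with its bottom at TCP height. It needs to go down to z = 0.046.

```bash

python3 -m crank '[{"dx":1,"dy":0,"dz":-8,"yaw":0,"claw":0.47},{"dx":1,"dy":0,"dz":-18,"yaw":0,"claw":0.47},{"dx":1,"dy":0,"dz":-28,"yaw":0,"claw":0.47},{"dx":1,"dy":0,"dz":-38,"yaw":0,"claw":0.47},{"dx":1,"dy":0,"dz":-48,"yaw":0,"claw":0.47},{"dx":1,"dy":0,"dz":-55,"yaw":0,"claw":0.47},{"dx":1,"dy":0,"dz":-57,"yaw":0,"claw":0.47},{"dx":1,"dy":0,"dz":-57,"yaw":0,"claw":0.47}]'
python3 -m crank '[{"dx":0,"dy":0,"dz":-1,"yaw":0,"claw":0.47},{"dx":0,"dy":0,"dz":-1,"yaw":0,"claw":1},{"dx":0,"dy":0,"dz":-1,"yaw":0,"claw":1},{"dx":0,"dy":0,"dz":-1,"yaw":0,"claw":1},{"dx":0,"dy":0,"dz":-1,"yaw":0,"claw":1},{"dx":0,"dy":0,"dz":-1,"yaw":0,"claw":1},{"dx":0,"dy":0,"dz":-1,"yaw":0,"claw":1},{"dx":0,"dy":0,"dz":-1,"yaw":0,"claw":1}]'
python3 -m crank '[{"dx":0,"dy":0,"dz":30,"yaw":0,"claw":1},{"dx":0,"dy":0,"dz":60,"yaw":0,"claw":1},{"dx":0,"dy":0,"dz":90,"yaw":0,"claw":1},{"dx":-10,"dy":-38,"dz":90,"yaw":0,"claw":1},{"dx":-20,"dy":-76,"dz":90,"yaw":0,"claw":1},{"dx":-30,"dy":-114,"dz":90,"yaw":0,"claw":1},{"dx":-40,"dy":-152,"dz":90,"yaw":0,"claw":1},{"dx":-50,"dy":-190,"dz":90,"yaw":0,"claw":1}]'
python3 - <<'E'
from h import *
p,d=ctrl.grab_frame("top");a=cv2.resize(p[195:315,100:240,::-1],None,fx=2.8,fy=2.8);X=pts(d,"top")
m=(d>0)&(np.hypot(X[...,0]-.525,X[...,1]-.3)<.03)&(abs(X[...,2]-.063)<.004)
m&=np.hypot(X[...,0]-.525,X[...,1]-.3)>.017
print(m.sum(),X[m].min(0),X[m].max(0),np.percentile(X[m][:,2],[5,50,95]))
q,e=ctrl.grab_frame("scene");M=ctrl.camera_model("scene");c=M["R"]@[.525,.3,.04]+M["t"];c=(M["intrinsics"]@c/c[2]).astype(int)
v0,u0=max(c[1]-60,0),max(c[0]-70,0)
b=cv2.resize(q[v0:v0+120,u0:u0+140,::-1],None,fx=2.8,fy=2.8)
h=min(a.shape[0],b.shape[0]);cv2.imwrite("pics/fin.png",np.hstack([a[:h],b[:h]]))
E
```

```text
clock: 32.42
eef_pos: [0.5253, 0.301, 0.0473]
tool_rot: [3.14, 0.004, -1.166]
force: [0.4, 0.2, -0.1]
opening: 0.539
grasp_force: 41.6
clock: 33.08
eef_pos: [0.5256, 0.3013, 0.047]
tool_rot: [3.141, 0.005, -1.166]
force: [0.1, -0.6, 1.0]
opening: 1.002
grasp_force: 0.0
clock: 33.75
eef_pos: [0.4748, 0.1098, 0.137]
tool_rot: [3.141, 0.004, -1.166]
force: [1.7, 0.0, 1.4]
opening: 0.997
grasp_force: 0.0
36 [0.50741972 0.31353469 0.05917606] [0.53703817 0.32383655 0.06686002] [0.05940427 0.0625436  0.0664122 ]
```

View pics/fin.png

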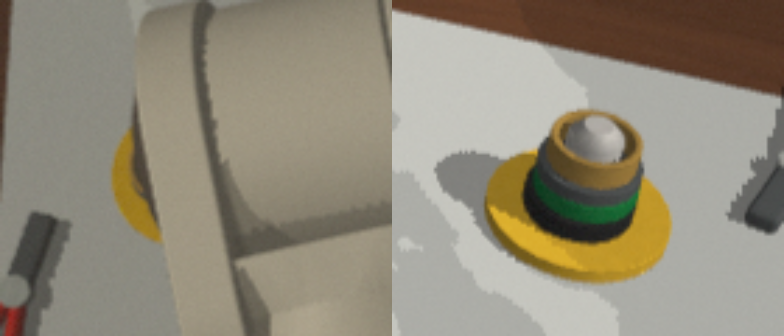

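The scene crop shows black, green, grey and brass stacked flat on the yellow foot (right half, (595,180)), with the gripper well clear. Handing in.

```bash
python3 -c "
from rig import ctrl
print(ctrl.job_done())"
```

```text
the job is handed in; nothing more can be done
None
```

The seal kit is stacked flat on the yellow spindle (dust seal, oil seal, spacer, bushing from the bottom up), with the scrap seal and oil bottle left untouched, and the job was handed in at about 34 s.

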